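# Run a brass blank along the rail into the corner pocket

## Robot

A 6-joint arm with a two-finger parallel gripper is mounted at the origin on a cart in front of the work surface, level with it; the furniture and walls round the work are solid. World frame = base frame: x ahead of the robot, y to its left, z up, the work surface at z = 0. Lengths are in m, angles in rad, forces in N, time in s.
With the tool pointing down it reaches from about 0.275 to 0.725 m from the base axis. Payload 15.9 kg.
Tool frame: the origin (TCP) lies at the very end of the fingers, on their centre line; the grasp point (between the pads) lies r.hold_point_z behind it (r.hold_point_z is the distance from the TCP to the grasp point, in m); z points along the fingers, y is the line along which they close (so a half turn about z gives the same grasp; the last joint's range is limited). The gripper opens to 85 mm and grips with 20 to 120 N. Pads are 22 mm wide; open, the fingers measure 114 mm over their backs; the gripper's body (76 mm by 85 mm) begins 54 mm behind the grasp point. The pads swing forward as they close: fully open they stand 13 mm farther back than shut.
Start: joints at [1.321, 0.213, -0.034, 1.323, 0, 1.571], TCP at [0.124, 0.484, 0.231] pointing down, gripper open.
Joint ranges: [-2.98, 2.98], [-0.74, 1.72], [-1.14, 1.35], [-2.1, 2.04], [-1.57, 1.44], [-3.14, 3.14]. Speed limits (rad/s): [1.89, 1.89, 2.39, 2.57, 3.14, 3.14].

## Interface

Orientations are given as a unit quaternion [x, y, z, w].
In Python, from bench import r gives the robot as it stands.
- The arm moves only by the tool jog_arm, never from a script. Its arguments are lists of equal length, an entry for each row: "xyz": the shift along the world's x, y, z in cm, a list of three; "angular": the turn, a rotation vector about the world's x, y, z in degrees, a list of three. A call has 1 to 20 rows; each row is the pose to reach, as a shift and turn from the pose commanded when the call began; what a row does not reach only later rows make up. A row lasts 1/8 s, in which the tool goes at most 62.5 mm and 10.7 degrees, less where a joint would pass 70% of its speed; a pose out of reach is approached as far as the arm can. A call with a gripper value outside its range is refused whole. "grip" is the opening, from 0 (shut) to 1 (fully open), set as the call begins (left out, the last holds). The fingers move at their own pace and stop on an object; "force" is the grip in N (left out, the last holds). Time passes only in rows, so rows that repeat a pose let the fingers close. It gives the time, the measured TCP pose, the force, the opening and the grip force at its end, in the units of the state.
- r.sense(): the state, without advancing time (a new reading comes with each control period).
- r.read_camera(name): name is "scene" or "top"; returns a dict with "color" (400x640x3 uint8, red, green, blue), "vertical_fov" (degrees; the focal length in pixels is half the picture's height over the tangent of half this angle, whatever the lens; pixels are square), "cx", "cy" (the principal point, pixels), "R" (3x3) and "t" (3): a world point X has camera coordinates R X + t. Camera axes: x right, y down, z forward; pixel columns grow to the right and rows downward; lengths in m; the calibration is good to about 2 mm. A picture is of the moment at which its call begins. There is no depth.
- r.job_done(): hands the job in; it is judged then, once.
The state is a dict: "time": time; "joint_positions": joint angles; "dq": joint speeds; "joint_torque": joint torques, N m; "tcp_pos": TCP position; "eef_rot": TCP orientation; "contact_force": force on the tool from outside, world axes, zero at the start; "torque": the same for the moment, N m; "gripper_width": finger opening in m; "finger_force": force on a finger pad.
Only numpy, scipy, OpenCV 4.12 (cv2) and the standard library are available. Lean on these libraries where they do the work, as an engineer would, in place of code of your own. Each camera call takes 0.05 s, during which the arm holds its last target. There are 200 camera calls.

## Task

With the fingertips, push the round brass blank straight across the aluminium plate until it sits against the steel rail, before it gets anywhere near the pocket; then, keeping it against the rail, slide it along into the blue corner pocket until it is fully home, touching both the rail and the blue end stop. It must stay flat on the plate all the time: do not pick it up. Leave the nut on the plate and the other things on the bench where they are, and finish with the hand clear of everything.

Things in the scene. Friction and masses are not known exactly. Their poses are not given: they have to be found in the camera images.
- brass_blank: Round brass blank (a turned disc), 62 mm across (radius 31 mm), its rim 16 mm high, with a small flat boss 24 mm across on top (18 mm high in all), about 0.4 kg (2 to 5 N slide it; leaned hard on the rail it jams), lying flat on the right-hand, open part of the aluminium plate. Origin: centre of its underside.
- nest_plate: Aluminium plate, 10 mm thick, on feet fixed to the bench, often askew. Origin: at bench height under the plate. Axes: x across the plate toward the rail (roughly away from the robot), y along the rail toward the pocket (roughly to the robot's left), z up. It covers x -85 to +95 mm, y -140 to +140 mm, top at z = 34 mm; the bars on it are 14 mm high (tops at z = 48 mm).
- rail_face (a point): Middle of the steel rail's guiding face, at the plate's top: x = +70 mm, y = 0 in the plate's frame; the face looks to -x and runs from y = -135 to +135 mm. Axes as the plate's.
- stop_face (a point): Blue end stop, the point of its face where it meets the rail, at the plate's top: x = +70, y = +125 mm in the plate's frame; the face looks to -y and runs from x = -5 to +70 mm. Axes as the plate's.
- lip_nose (a point): Round nose of the blue lip, a bar 10 mm thick parallel to the rail, at the plate's top: x = -1, y = +91 mm in the plate's frame (nose radius 5 mm). From there the lip runs to the end stop; its face toward the rail is at x = +4 mm, so the pocket is 66 mm wide, open toward -y.
- pocket_home (a point): Point on the plate's top face where the blank's centre lies when it touches both rail and end stop: x = +39 mm, y = +94 mm, z = 34 mm in the plate's frame. Axes as the plate's.
- brown_nut: Brown rusty hex nut, 22 x 19 mm, 11 mm high, standing loose on the plate's corner in front of the lip, on the robot's side (about x = -55 mm, y = +75 to +100 mm in the plate's frame). Leave it alone. Origin: centre of its underside.
- bolt: Hex bolt standing upright on its head, 20 x 23 mm, 48 mm high, loose on the bench left of the plate. Origin: centre of its underside.
- tin: Round dark-green tin with a yellowish lid, 74 mm across, 60 mm high, loose on the bench left of the plate. Origin: centre of its underside.
- red_cap: Red plastic cap, 26 mm across, 12 mm high, loose on the bench at the left. Origin: centre of its underside.
There are look-alikes about, which are no part of the job. There is more than one size of the brass_blank; the job needs the largest.

How it is judged:
By the outcome, as a careful person would: the job done as asked, in the order asked, and still so for the second after the job is handed in, with the robot touching nothing.
It also fails if it takes over 45 s, if anything falls off the work surface, if the arm or the gripper's body presses on something with over 40 N, if the wrist force passes 120 N, or if a joint passes its speed limit or range.

## Working session

There is one attempt and no reset: what is moved stays moved. The work goes in short steps, Python scripts to look and compute and a tool call to move; the robot and the scene stay as the last step left them, time stands still between calls to the robot, and variables do not carry over. Pictures are saved under pics/ and viewed, at most 10 in all, crops included, and the job is handed in when it is done.

Besides the shell and the picture viewer there is one more tool, called after ">>>" in YAML: its name, and indented under it one key for each argument. jog_arm: Moves the arm, as the interface text tells. Its arguments: {"type":"object","properties":{"xyz":{"type":"array","items":{"type":"array","items":{"type":"number"}}},"angular":{"type":"array","items":{"type":"array","items":{"type":"number"}}},"grip":{"type":"number"},"force":{"type":"number"}},"required":["xyz","angular"]}

```bash
mkdir -p pics; python3 - <<'E'
from bench import r
import cv2,numpy as np
s=r.sense()
for k in("time","tcp_pos","eef_rot","gripper_width","contact_force"):print(k,s[k])
print(r.hold_point_z)
for n in("scene","top"):
    c=r.read_camera(n);cv2.imwrite(f"pics/{n}0.png",c["color"][:,:,::-1]);print(n,c["vertical_fov"],c["cx"],c["cy"],c["R"],c["t"])
    np.savez(f"{n}0.npz",**c)
E
```

```text
time 0.0
tcp_pos [0.12352986 0.48412626 0.2308167 ]
eef_rot [ 1.24581070e-01  9.92209263e-01 -5.76462118e-04 -5.37226210e-05]
gripper_width 0.08540043523667201
contact_force [ 0.24245621  0.11678846 -0.65112736]
0.0187
scene 57.58022736737993 321.1783436114714 202.66607215071184 [[-0.44208162 -0.89694375 -0.00746692]
 [-0.46382294  0.23571635 -0.85399419]
 [ 0.76774483 -0.37407181 -0.52022895]] [0.5137872  0.24558148 0.55456639]
top 53.3107908909117 318.22949205697137 193.8060897646748 [[ 2.98624119e-03 -9.99995367e-01  5.89728463e-04]
 [-9.89052314e-01 -3.04056783e-03 -1.47533977e-01]
 [ 1.47535086e-01 -1.42700263e-04 -9.89056812e-01]] [0.26808708 0.55473111 0.86508636]
```

View pics/scene0.png

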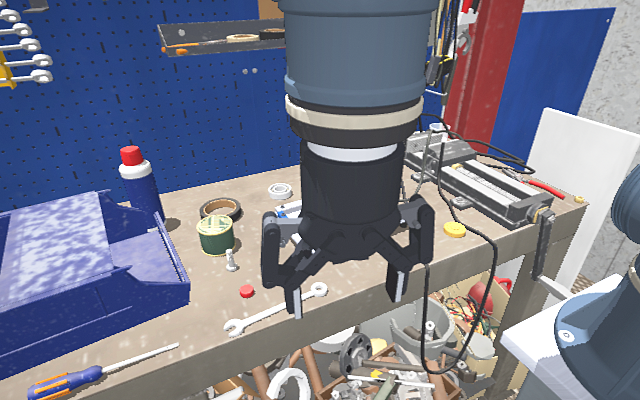

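View pics/top0.png

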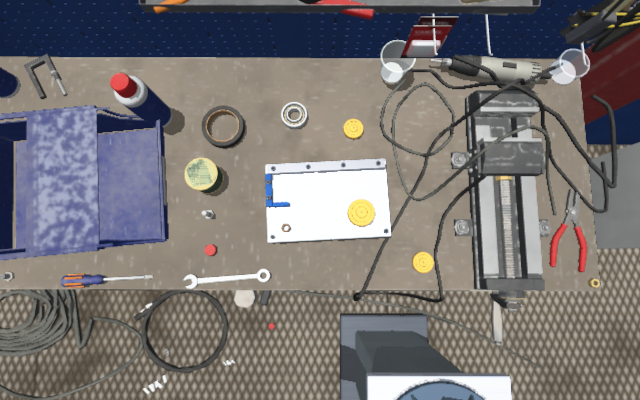

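The scene view has the hand hiding the plate. The top view shows the plate with corners near (266,166), (386,160), (391,237) and (267,241). The large brass blank is at (361,212), the blue stop and lip near (270,190), and the nut at (286,228). Next I'll enlarge the plate area.

```bash
cat > h.py <<'E'
import numpy as np,cv2
def cam(n):
    c=dict(np.load(n));f=200/np.tan(np.radians(float(c["vertical_fov"]))/2)
    return c,np.array([[f,0,float(c["cx"])],[0,f,float(c["cy"])],[0,0,1]])
def ray(c,K,uv):
    d=c["R"].T@np.linalg.inv(K)@np.array([*uv,1.]);return -c["R"].T@c["t"],d
def at(c,K,uv,z):
    o,d=ray(c,K,uv);return o+d*(z-o[2])/d[2]
def proj(c,K,X):
    p=(c["R"]@np.atleast_2d(X).T).T+c["t"];p=p@K.T;return p[:,:2]/p[:,2:]
E
python3 - <<'E'
from h import *
for n in("scene0.npz","top0.npz"):
    c,K=cam(n);print(n,-c["R"].T@c["t"])
im=c["color"][150:250,255:400,::-1]
cv2.imwrite("pics/topz.png",cv2.resize(im,None,fx=5.5,fy=5.5,interpolation=cv2.INTER_CUBIC))
P={k:at(c,K,uv,.034) for k,uv in dict(a=(266,166),b=(386,160),c=(391,237),d=(267,241)).items()}
for k in P:print(k,P[k])
hsv=cv2.cvtColor(c["color"],cv2.COLOR_RGB2HSV)
m=cv2.inRange(hsv,(18,120,120),(32,255,255))
for q in cv2.findContours(m,cv2.RETR_EXTERNAL,cv2.CHAIN_APPROX_NONE)[0]:
    if cv2.contourArea(q)>150: e=cv2.fitEllipse(q);print(e,at(c,K,e[0],.05))
E
```

```text
scene0.npz [-0.08472328  0.6103983   0.50206306]
top0.npz [0.42022692 0.26989598 0.93730315]
a [0.61971471 0.39093259 0.034     ]
b [0.63481568 0.11264879 0.034     ]
c [0.45695124 0.10530085 0.034     ]
d [0.44714599 0.38482755 0.034     ]
((422.45721435546875, 261.9042053222656), (20.271713256835938, 21.295156478881836), 113.0368423461914) [0.40208964 0.04043292 0.05      ]
((360.72698974609375, 212.4779815673828), (25.28157615661621, 25.904516220092773), 86.29586029052734) [0.51066071 0.17461114 0.05      ]
((352.92242431640625, 128.44723510742188), (19.042991638183594, 19.377948760986328), 39.71916961669922) [0.705363   0.19014384 0.05      ]
```

View pics/topz.png

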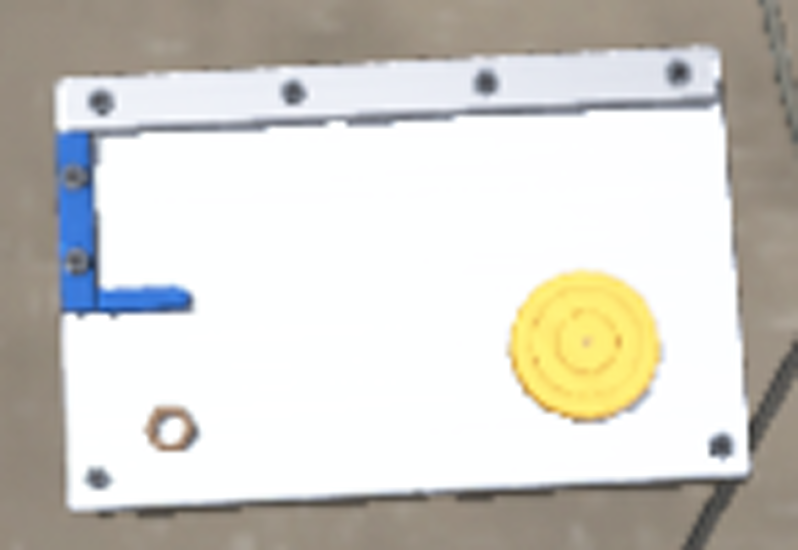

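```bash
cat > fit.py <<'E'
from h import *
from scipy.optimize import least_squares
c,K=cam("top0.npz")
o=[((748,476),(-85,-140,34)),((70,510),(-85,140,34)),((192,298),(-1,86,48)),((97,292),(4,125,48)),
   ((96,132),(70,125,48)),((720,104),(70,-138,34)),((57,78),(95,140,48)),((718,46),(95,-140,48)),((62,311),(-6,140,48))]
uv=np.array([a for a,_ in o])/5.5+[255,150]-.41
M=np.array([b for _,b in o])/1e3
def W(p,X):
    X=np.atleast_2d(X);R=np.array([[np.cos(p[2]),-np.sin(p[2])],[np.sin(p[2]),np.cos(p[2])]])
    return np.c_[X[:,:2]@R.T+p[:2],X[:,2]]
s=least_squares(lambda p:(proj(c,K,W(p,M))-uv).ravel(),[.53,.25,0],loss="soft_l1")
p=s.x
if __name__=="__main__":
    print(p,np.degrees(p[2]));print(np.round((proj(c,K,W(p,M))-uv),1).tolist())
    b=at(c,K,(360.73,212.48),.0505);R=W(np.r_[0,0,p[2]],np.eye(3))[:2,:2]
    print("blank",b,"in plate",(b[:2]-p[:2])@R)
    print("home",W(p,[.039,.094,.034]),"axes x,y",np.array(R))
    print("nut",at(c,K,np.array((172,429))/5.5+[255,150]-.4,.045))
E
python3 fit.py
```

```text
[0.53587213 0.2484226  0.05224518] 2.9934283937663
[[0.9, 0.3], [0.1, 0.2], [0.0, -0.2], [-0.1, -0.4], [-0.9, -0.1], [0.0, 0.7], [-0.7, -0.7], [1.5, -0.8], [-0.3, 0.9]]
blank [0.51060524 0.17465816 0.0505    ] in plate [-0.02138033 -0.07498327]
home [[0.5699101  0.34433098 0.034     ]] axes x,y [[ 0.99863553  0.05222142]
 [-0.05222142  0.99863553]]
nut [0.47671026 0.34188656 0.045     ]
```

>>> jog_arm:
  xyz:
    - [2,-2,0]
    - [5,-5,0]
    - [8,-8,0]
    - [11,-11,0]
    - [14,-14,0]
    - [17,-17,0]
    - [20,-20,0]
    - [23,-23,0]
    - [26,-25.5,0]
    - [29,-28,-1]
    - [31,-30,-2]
    - [33.2,-31.2,-4]
    - [33.2,-31.2,-7]
    - [33.2,-31.2,-8]
    - [33.2,-31.2,-8]
    - [33.2,-31.2,-8]
  angular:
    - [0,0,1]
    - [0,0,3]
    - [0,0,5]
    - [0,0,7]
    - [0,0,9]
    - [0,0,11]
    - [0,0,13]
    - [0,0,15]
    - [0,0,17]
    - [0,0,17.3]
    - [0,0,17.3]
    - [0,0,17.3]
    - [0,0,17.3]
    - [0,0,17.3]
    - [0,0,17.3]
    - [0,0,17.3]
  grip: 0.47

```text
time: 2.1
tcp_pos: [0.4559, 0.1728, 0.1524]
eef_rot: [-0.026, 1.0, 0.0, 0.001]
contact_force: [-0.2, -0.6, -0.1]
gripper_width: 0.0405
finger_force: 0.0
```

```bash
python3 - <<'E'
from bench import r
import cv2,numpy as np
from h import *
from fit import p,W
from scipy.spatial.transform import Rotation as Q
s=r.sense()
print(s["time"],s["tcp_pos"],s["gripper_width"],s["contact_force"],s["joint_positions"]);print(Q.from_quat(s["eef_rot"]).as_matrix().round(3))
for n in("scene","top"):
    c=r.read_camera(n);np.savez(f"{n}1.npz",**c)
c,K=cam("scene1.npz");im=c["color"][:,:,::-1].copy()
th=np.linspace(0,6.28,40)
D=np.c_[.5106+.031*np.cos(th),.1747+.031*np.sin(th),0*th+.05]
L=[(-85,-140,34),(-85,140,34),(95,140,34),(70,125,48),(70,-135,48),(-1,86,48),(-85,-140,34)]
im=cv2.resize(im,None,fx=2,fy=2)
for X in np.r_[D,W(p,np.array(L)/1e3)]:
    u=proj(c,K,X)[0]*2;cv2.circle(im,(int(u[0]),int(u[1])),2,(0,255,0),-1)
cv2.imwrite("pics/s1.png",im[200:800,400:1200])
E
```

```text
2.1 [0.45593116 0.17284877 0.15235236] 0.0404701723652427 [-0.15168157 -0.5792518  -0.08489808] [ 3.62377155e-01  2.15730425e-01 -2.32522027e-01  1.12120143e+00
 -1.03680250e-05  3.09783253e-01]
[[-0.999 -0.053  0.001]
 [-0.053  0.999  0.   ]
 [-0.001  0.    -1.   ]]
```

View pics/s1.png

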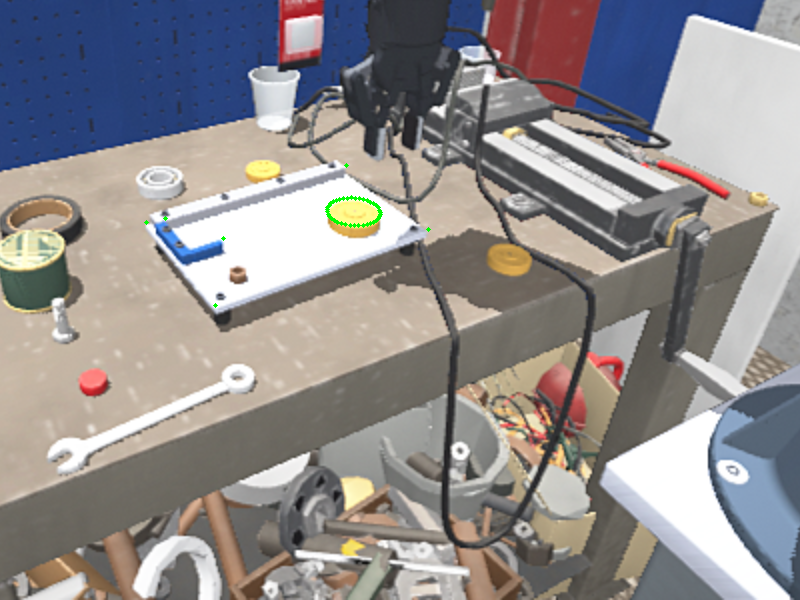

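The overlay of the top-view fit lands on the plate corners, the lip nose and the blank's top in the scene view (blank near crop (355,212)), so the heights look consistent. I'll check that with numbers.

```bash
python3 - <<'E'
from h import *
from scipy.optimize import least_squares
th=np.linspace(0,2*np.pi,120)
obs={}
for n in("scene1.npz","top1.npz"):
    c,K=cam(n);hsv=cv2.cvtColor(c["color"],cv2.COLOR_RGB2HSV)
    m=cv2.inRange(hsv,(14,110,80),(32,255,255))
    t=proj(c,K,[.5106,.1747,.045])[0]
    k,l,st,ce=cv2.connectedComponentsWithStats(m)
    i=min(range(1,k),key=lambda i:np.linalg.norm(ce[i]-t)+(1e3 if st[i,4]<100 else 0))
    obs[n]=(c,K,st[i,:4]);print(n,st[i],ce[i])
def res(q):
    o=[]
    for c,K,b in obs.values():
        P=np.vstack([np.c_[q[0]+.031*np.cos(th),q[1]+.031*np.sin(th),0*th+z] for z in(q[2],q[2]-.016)])
        u=proj(c,K,P);o+=list(np.r_[u.min(0)-(b[:2]-.5),u.max(0)-(b[:2]+b[2:]-.5)])
    return np.array(o)
s=least_squares(res,[.51,.17,.05],x_scale=.01);print(s.x,s.fun.round(1))
E
```

```text
scene1.npz [364 201  26  18 343] [376.52478134 209.5335277 ]
top1.npz [343 119  21  20 325] [352.93230769 128.48307692]
[ 0.7124561   0.12660891 -0.07268822] [-24.2  -0.8 -29.3  -3.3  18.1  10.5  21.5  15. ]
```

```bash
python3 - <<'E'
from h import *
from scipy.optimize import least_squares
th=np.linspace(0,2*np.pi,120)
obs={}
for n in("scene1.npz","top0.npz"):
    c,K=cam(n);hsv=cv2.cvtColor(c["color"],cv2.COLOR_RGB2HSV)
    m=cv2.inRange(hsv,(12,90,70),(34,255,255))
    t=proj(c,K,[.5106,.1747,.045])[0]
    k,l,st,ce=cv2.connectedComponentsWithStats(m)
    i=min(range(1,k),key=lambda i:np.linalg.norm(ce[i]-t)+(1e3 if st[i,4]<100 else 0))
    obs[n]=(c,K,st[i,:4]);print(n,st[i],ce[i])
def res(q):
    o=[]
    for c,K,b in obs.values():
        P=np.vstack([np.c_[q[0]+.031*np.cos(th),q[1]+.031*np.sin(th),0*th+z] for z in(q[2],q[2]-.016)])
        u=proj(c,K,P);o+=list(np.r_[u.min(0)-(b[:2]-.5),u.max(0)-(b[:2]+b[2:]-.5)])
    return np.array(o)
s=least_squares(res,[.51,.17,.05],x_scale=.01);print(s.x,s.fun.round(1))
E
```

```text
scene1.npz [364 201  26  18 384] [376.55729167 209.24479167]
top0.npz [348 199  27  27 565] [360.81946903 212.45132743]
[0.5131526  0.17315785 0.04618302] [-0.3 -0.8  0.5  0.9 -0.6 -0.6  0.5  0.3]
```

>>> jog_arm:
  xyz:
    - [0,0,-3]
    - [0,0,-6]
    - [0,0,-9]
    - [0,0,-10.5]
    - [0,0,-11.5]
    - [0,0,-11.5]
    - [0,0,-11.5]
    - [0.5,0,-11.5]
    - [1,0,-11.5]
    - [1.4,0,-11.5]
    - [1.8,0,-11.5]
    - [2.1,0,-11.5]
    - [2.4,0,-11.5]
    - [2.4,0,-11.5]
  angular:
    - [0,0,0]
    - [0,0,0]
    - [0,0,0]
    - [0,0,0]
    - [0,0,0]
    - [0,0,0]
    - [0,0,0]
    - [0,0,0]
    - [0,0,0]
    - [0,0,0]
    - [0,0,0]
    - [0,0,0]
    - [0,0,0]
    - [0,0,0]

```text
time: 3.95
tcp_pos: [0.4796, 0.1724, 0.0362]
eef_rot: [-0.026, 1.0, -0.0, -0.0]
contact_force: [-1.2, -0.2, 0.4]
gripper_width: 0.0404
finger_force: 0.5
```

>>> jog_arm:
  xyz:
    - [0.3,0,0]
    - [0.7,0,0]
    - [1.1,0.1,0]
    - [1.5,0.1,0]
    - [1.9,0.1,0]
    - [2.3,0.1,0]
    - [2.7,0.1,0]
    - [3.1,0.2,0]
    - [3.5,0.2,0]
    - [3.9,0.2,0]
    - [4.3,0.2,0]
    - [4.7,0.2,0]
    - [5.0,0.3,0]
    - [5.3,0.3,0]
    - [5.5,0.3,0]
    - [5.5,0.3,0]
  angular:
    - [0,0,0]
    - [0,0,0]
    - [0,0,0]
    - [0,0,0]
    - [0,0,0]
    - [0,0,0]
    - [0,0,0]
    - [0,0,0]
    - [0,0,0]
    - [0,0,0]
    - [0,0,0]
    - [0,0,0]
    - [0,0,0]
    - [0,0,0]
    - [0,0,0]
    - [0,0,0]

```text
time: 5.95
tcp_pos: [0.5348, 0.1755, 0.0363]
eef_rot: [-0.026, 1.0, 0.0, 0.0]
contact_force: [0.4, 0.5, -0.4]
gripper_width: 0.0401
finger_force: 0.3
```

```bash
python3 - <<'E'
from bench import r
from h import *
for n in("scene","top"):
    c=r.read_camera(n);np.savez(f"{n}2.npz",**c)
    im=c["color"][:,:,::-1]
    im=im[150:300,200:420] if n=="scene" else im[130:260,250:410]
    cv2.imwrite(f"pics/{n}2.png",cv2.resize(im,None,fx=3.5,fy=3.5,interpolation=cv2.INTER_CUBIC))
a=cv2.imread("pics/scene2.png")
E
```

```text
(no output)
```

View pics/scene2.png

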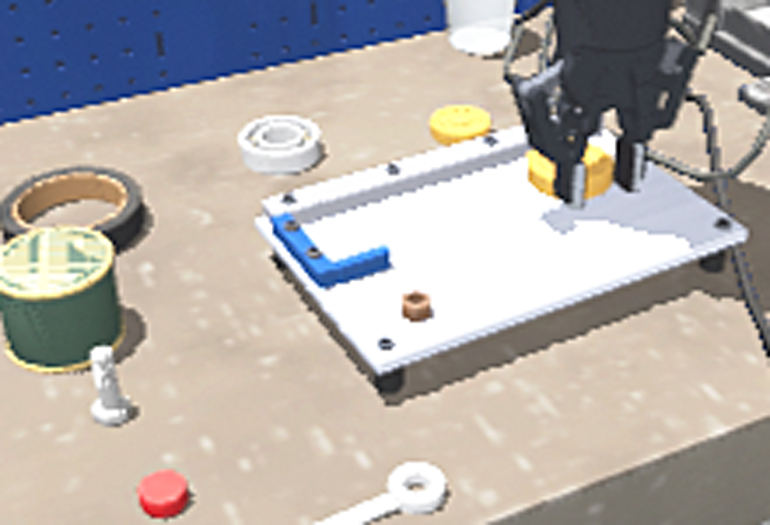

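The blank (crop (568,170)) sits cradled by both fingertips, about 1 cm short of the rail. I'll continue gently.

>>> jog_arm:
  xyz:
    - [0.3,0,0]
    - [0.6,0,0]
    - [0.8,0,0]
    - [1.0,0.1,0]
    - [1.1,0.1,0]
    - [1.1,0.1,0]
  angular:
    - [0,0,0]
    - [0,0,0]
    - [0,0,0]
    - [0,0,0]
    - [0,0,0]
    - [0,0,0]

```text
time: 6.8
tcp_pos: [0.5451, 0.1764, 0.0361]
eef_rot: [-0.026, 1.0, -0.0, -0.001]
contact_force: [-5.7, -0.7, 2.8]
gripper_width: 0.0403
finger_force: 2.5
```

>>> jog_arm:
  xyz:
    - [0.1,0,0]
    - [0.2,0,0]
    - [0.2,0,0]
  angular:
    - [0,0,0]
    - [0,0,0]
    - [0,0,0]

```text
time: 7.18
tcp_pos: [0.5457, 0.1764, 0.0359]
eef_rot: [-0.026, 1.0, -0.0, -0.002]
contact_force: [-14.6, -0.8, 7.2]
gripper_width: 0.0399
finger_force: 6.8
```

The force rises to 15 N with no further travel, so the blank is on the rail. Now I'll back off, close the fingers, lift and go round behind it on the -y side, yawed 10° toward the rail.

>>> jog_arm:
  xyz:
    - [-0.5,0,0]
    - [-1.2,0,0]
    - [-2,0,0]
    - [-2.2,0,2]
    - [-2.2,0,5]
    - [-2,-1,7]
    - [0,-3,7]
    - [2.6,-5.3,7]
    - [2.6,-5.3,7]
    - [2.6,-5.3,7]
    - [2.6,-5.3,4]
    - [2.6,-5.3,2]
    - [2.6,-5.3,1]
    - [2.6,-5.3,0.3]
    - [2.6,-5.3,0.3]
    - [2.6,-5.3,0.3]
  angular:
    - [0,0,0]
    - [0,0,0]
    - [0,0,0]
    - [0,0,0]
    - [0,0,0]
    - [0,0,-3]
    - [0,0,-6]
    - [0,0,-10]
    - [0,0,-10]
    - [0,0,-10]
    - [0,0,-10]
    - [0,0,-10]
    - [0,0,-10]
    - [0,0,-10]
    - [0,0,-10]
    - [0,0,-10]
  grip: 0

```text
time: 9.18
tcp_pos: [0.574, 0.1236, 0.04]
eef_rot: [0.061, 0.998, 0.0, 0.0]
contact_force: [0.2, -0.9, -0.0]
gripper_width: 0.0002
finger_force: 0.0
```

```bash
python3 - <<'E'
from bench import r
from h import *
print(r.sense()["joint_positions"])
c=r.read_camera("scene");np.savez("scene3.npz",**c)
im=c["color"][150:260,290:420,::-1]
cv2.imwrite("pics/scene3.png",cv2.resize(im,None,fx=5,fy=5,interpolation=cv2.INTER_CUBIC))
E
```

```text
[ 2.12121103e-01  4.91564011e-01 -1.34847026e-01  9.43433271e-01
  2.14695743e-05  3.34407113e-01]
```

View pics/scene3.png

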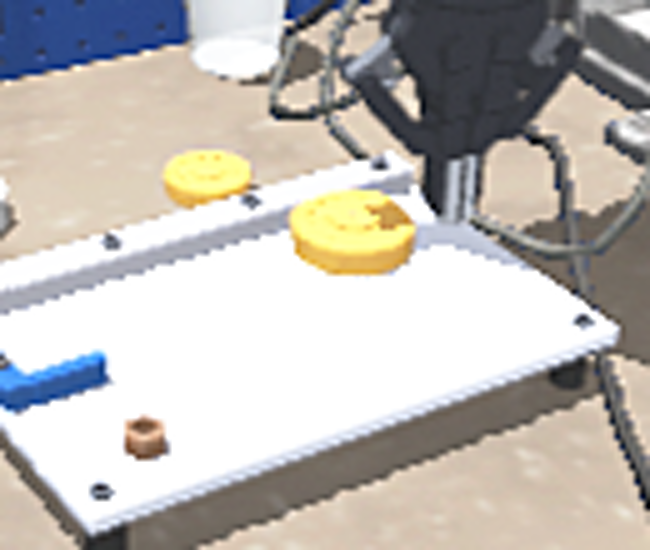

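The blank (crop (352,232)) lies flat against the rail, with the closed fingers just behind it. Now the slide.

>>> jog_arm:
  xyz:
    - [0,0.4,0]
    - [0,0.8,0]
    - [-0.1,1.2,0]
    - [-0.1,1.6,0]
    - [-0.1,2.0,0]
    - [-0.1,2.4,0]
    - [-0.1,2.8,0]
    - [-0.2,3.2,0]
    - [-0.2,3.6,0]
    - [-0.2,4.0,0]
    - [-0.2,4.4,0]
    - [-0.25,4.8,0]
    - [-0.25,5.2,0]
    - [-0.3,5.6,0]
    - [-0.3,6.0,0]
  angular:
    - [0,0,0]
    - [0,0,0]
    - [0,0,0]
    - [0,0,0]
    - [0,0,0]
    - [0,0,0]
    - [0,0,0]
    - [0,0,0]
    - [0,0,0]
    - [0,0,0]
    - [0,0,0]
    - [0,0,0]
    - [0,0,0]
    - [0,0,0]
    - [0,0,0]

```text
time: 11.1
tcp_pos: [0.5697, 0.1826, 0.0391]
eef_rot: [0.061, 0.998, -0.001, -0.001]
contact_force: [-6.1, -9.7, 4.7]
gripper_width: 0.0003
finger_force: 6.2
```

```bash
python3 - <<'E'
from bench import r
from h import *
c=r.read_camera("scene");np.savez("scene4.npz",**c)
im=c["color"][150:260,270:400,::-1]
cv2.imwrite("pics/scene4.png",cv2.resize(im,None,fx=5,fy=5,interpolation=cv2.INTER_CUBIC))
E
```

```text
(no output)
```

View pics/scene4.png

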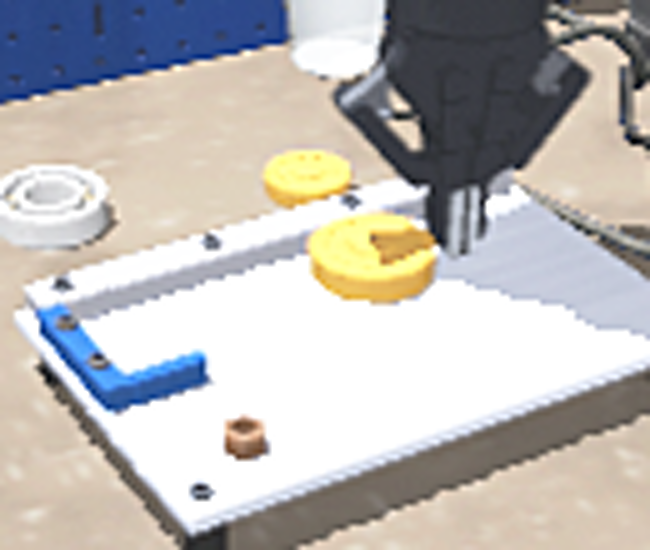

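```bash
cat > loc.py <<'E'
from h import *
from fit import p
from scipy.optimize import least_squares
import sys
th=np.linspace(0,2*np.pi,120)
def loc(n,t0):
    c,K=cam(n);hsv=cv2.cvtColor(c["color"],cv2.COLOR_RGB2HSV)
    m=cv2.inRange(hsv,(12,90,70),(34,255,255))
    k,l,st,ce=cv2.connectedComponentsWithStats(m);t=proj(c,K,[*t0,.045])[0]
    i=min(range(1,k),key=lambda i:np.linalg.norm(ce[i]-t)+(1e3 if st[i,4]<100 else 0));b=st[i,:4]
    def res(q):
        u=proj(c,K,np.vstack([np.c_[q[0]+.031*np.cos(th),q[1]+.031*np.sin(th),0*th+z] for z in(.05,.034)]))
        return np.r_[u.min(0)-(b[:2]-.5),u.max(0)-(b[:2]+b[2:]-.5)]
    s=least_squares(res,t0,x_scale=.01);q=s.x;d=q-p[:2];C,S=np.cos(p[2]),np.sin(p[2])
    print(n,q.round(4),"plate mm",np.round([1e3*(C*d[0]+S*d[1]),1e3*(C*d[1]-S*d[0])],1),s.fun.round(1))
if __name__=="__main__":
    for a in sys.argv[1:]:
        n,x,y=a.split(",");loc(n,[float(x),float(y)])
E
python3 loc.py scene1.npz,.51,.17 scene3.npz,.58,.18 scene4.npz,.575,.225
```

```text
scene1.npz [0.509  0.1766] plate mm [-30.6 -70.3] [-0.5 -1.   0.5  0.8]
scene3.npz [0.5802 0.1784] plate mm [ 40.6 -72.3] [-0.1 -0.5  0.1  0.5]
scene4.npz [0.5766 0.2248] plate mm [ 39.5 -25.7] [ 0.2 -0.9 -0.2  0.8]
```

The blank is still on the rail, at plate (39.5, -26) mm with 120 mm to go. I'll continue and ease the lean a little.

>>> jog_arm:
  xyz:
    - [0,0.4,0]
    - [-0.1,0.8,0]
    - [-0.1,1.2,0]
    - [-0.15,1.6,0]
    - [-0.15,2.0,0]
    - [-0.2,2.4,0]
    - [-0.2,2.8,0]
    - [-0.2,3.2,0]
    - [-0.25,3.6,0]
    - [-0.25,4.0,0]
    - [-0.3,4.4,0]
    - [-0.3,4.8,0]
    - [-0.3,5.2,0]
    - [-0.35,5.6,0]
    - [-0.35,6.0,0]
  angular:
    - [0,0,0]
    - [0,0,0]
    - [0,0,0]
    - [0,0,0]
    - [0,0,0]
    - [0,0,0]
    - [0,0,0]
    - [0,0,0]
    - [0,0,0]
    - [0,0,0]
    - [0,0,0]
    - [0,0,0]
    - [0,0,0]
    - [0,0,0]
    - [0,0,0]

```text
time: 13.02
tcp_pos: [0.5659, 0.2421, 0.039]
eef_rot: [0.062, 0.998, -0.002, -0.001]
contact_force: [-8.1, -13.7, 7.5]
gripper_width: -0.0002
finger_force: 8.4
```

```bash
python3 - <<'E'
from bench import r
from h import *
c=r.read_camera("scene");np.savez("scene5.npz",**c)
im=c["color"][150:260,240:370,::-1]
cv2.imwrite("pics/scene5.png",cv2.resize(im,None,fx=5,fy=5,interpolation=cv2.INTER_CUBIC))
E
python3 loc.py scene5.npz,.573,.284
```

```text
scene5.npz [0.5736 0.2849] plate mm [39.5 34.5] [ 0.4 -0.8 -0.4  0.7]
```

>>> jog_arm:
  xyz:
    - [-0.05,0.3,0]
    - [-0.1,0.7,0]
    - [-0.15,1.1,0]
    - [-0.15,1.5,0]
    - [-0.2,1.9,0]
    - [-0.2,2.3,0]
    - [-0.2,2.7,0]
    - [-0.25,3.1,0]
    - [-0.25,3.5,0]
    - [-0.25,3.9,0]
    - [-0.3,4.3,0]
    - [-0.3,4.7,0]
    - [-0.3,5.0,0]
    - [-0.35,5.3,0]
    - [-0.35,5.5,0]
    - [-0.35,5.5,0]
  angular:
    - [0,0,0]
    - [0,0,0]
    - [0,0,0]
    - [0,0,0]
    - [0,0,0]
    - [0,0,0]
    - [0,0,0]
    - [0,0,0]
    - [0,0,0]
    - [0,0,0]
    - [0,0,0]
    - [0,0,0]
    - [0,0,0]
    - [0,0,0]
    - [0,0,0]
    - [0,0,0]

```text
time: 15.08
tcp_pos: [0.5621, 0.2967, 0.039]
eef_rot: [0.061, 0.998, -0.002, -0.001]
contact_force: [-8.9, -14.7, 10.6]
gripper_width: -0.0002
finger_force: 9.2
```

```bash
python3 - <<'E'
from bench import r
from h import *
c=r.read_camera("scene");np.savez("scene6.npz",**c)
im=c["color"][150:260,200:330,::-1]
cv2.imwrite("pics/scene6.png",cv2.resize(im,None,fx=5,fy=5,interpolation=cv2.INTER_CUBIC))
E
python3 loc.py scene6.npz,.57,.34
```

```text
scene6.npz [0.5713 0.3377] plate mm [40.  87.3] [ 0.  -1.3 -0.   1.1]
```

View pics/scene6.png

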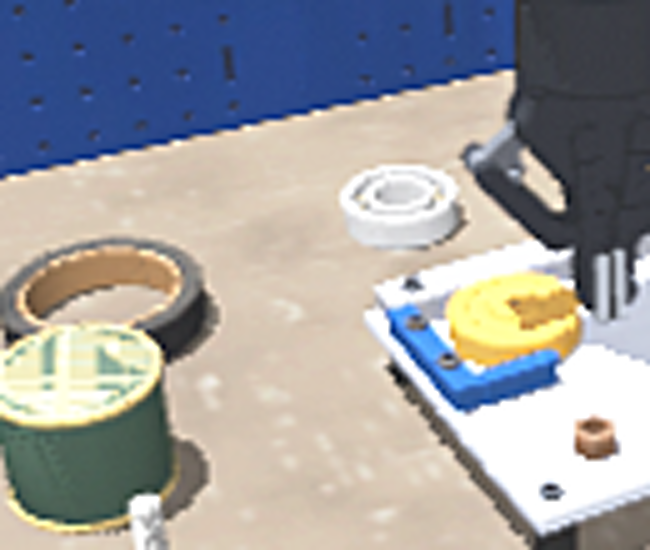

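The blank (crop (515,315)) is in the pocket mouth against the rail, a few mm short of the stop. I'll make small steps and watch the force.

>>> jog_arm:
  xyz:
    - [0,0.1,0]
    - [0,0.2,0]
    - [0,0.3,0]
    - [0,0.3,0]
  angular:
    - [0,0,0]
    - [0,0,0]
    - [0,0,0]
    - [0,0,0]

```text
time: 15.62
tcp_pos: [0.5619, 0.2993, 0.0389]
eef_rot: [0.062, 0.998, -0.002, -0.001]
contact_force: [-10.0, -18.6, 11.8]
gripper_width: 0.0001
finger_force: 11.0
```

>>> jog_arm:
  xyz:
    - [0,0.1,0]
    - [0,0.2,0]
    - [0,0.3,0]
    - [0,0.3,0]
  angular:
    - [0,0,0]
    - [0,0,0]
    - [0,0,0]
    - [0,0,0]

```text
time: 16.12
tcp_pos: [0.5618, 0.302, 0.0389]
eef_rot: [0.062, 0.998, -0.002, -0.001]
contact_force: [-12.3, -19.6, 12.6]
gripper_width: 0.0
finger_force: 12.4
```

>>> jog_arm:
  xyz:
    - [-0.1,0,0]
    - [-0.1,0.1,0]
    - [-0.1,0.2,0]
    - [-0.1,0.2,0]
  angular:
    - [0,0,0]
    - [0,0,0]
    - [0,0,0]
    - [0,0,0]

```text
time: 16.62
tcp_pos: [0.5613, 0.3038, 0.0389]
eef_rot: [0.062, 0.998, -0.003, -0.001]
contact_force: [-8.1, -21.8, 11.1]
gripper_width: -0.0002
finger_force: 12.4
```

>>> jog_arm:
  xyz:
    - [0,0.1,0]
    - [0,0.2,0]
    - [0,0.2,0]
  angular:
    - [0,0,0]
    - [0,0,0]
    - [0,0,0]

```text
time: 17.0
tcp_pos: [0.5613, 0.3042, 0.0389]
eef_rot: [0.062, 0.998, -0.004, -0.001]
contact_force: [-8.8, -32.6, 16.4]
gripper_width: 0.0002
finger_force: 18.3
```

Travel has stopped and the force jumped to 33 N, so it's against the end stop. I'll back off, lift clear and check.

>>> jog_arm:
  xyz:
    - [0,-0.4,0]
    - [0,-1,0]
    - [0,-2,0]
    - [0,-3,1]
    - [0,-3.5,4]
    - [-2,-5,8]
    - [-5,-8,11]
    - [-8,-12,13]
    - [-11,-16,13]
    - [-14,-20,13]
    - [-14,-20,13]
    - [-14,-20,13]
  angular:
    - [0,0,0]
    - [0,0,0]
    - [0,0,0]
    - [0,0,0]
    - [0,0,0]
    - [0,0,0]
    - [0,0,0]
    - [0,0,0]
    - [0,0,0]
    - [0,0,0]
    - [0,0,0]
    - [0,0,0]

```text
time: 18.5
tcp_pos: [0.4232, 0.1085, 0.1701]
eef_rot: [0.061, 0.998, 0.0, 0.001]
contact_force: [0.6, 0.2, 0.4]
gripper_width: -0.0001
finger_force: 0.0
```

```bash
python3 - <<'E'
from bench import r
from h import *
for n in("scene","top"):
    c=r.read_camera(n);np.savez(f"{n}7.npz",**c)
    im=c["color"][:,:,::-1]
    im=im[190:260,260:330] if n=="scene" else im[150:250,255:325]
    cv2.imwrite(f"pics/{n}7.png",cv2.resize(im,(560,560*im.shape[0]//im.shape[1]),interpolation=cv2.INTER_CUBIC)[:560])
a,b=cv2.imread("pics/scene7.png"),cv2.imread("pics/top7.png")
cv2.imwrite("pics/fin.png",cv2.resize(np.hstack([a,b]),(800,400)))
E
python3 loc.py scene7.npz,.57,.344 top7.npz,.57,.344
```

```text
scene7.npz [0.5724 0.3448] plate mm [41.5 94.4] [-0.  -0.8  0.   0.7]
top7.npz [0.5714 0.3452] plate mm [40.5 94.8] [-0.4 -0.5  0.4  0.5]
```

View pics/fin.png

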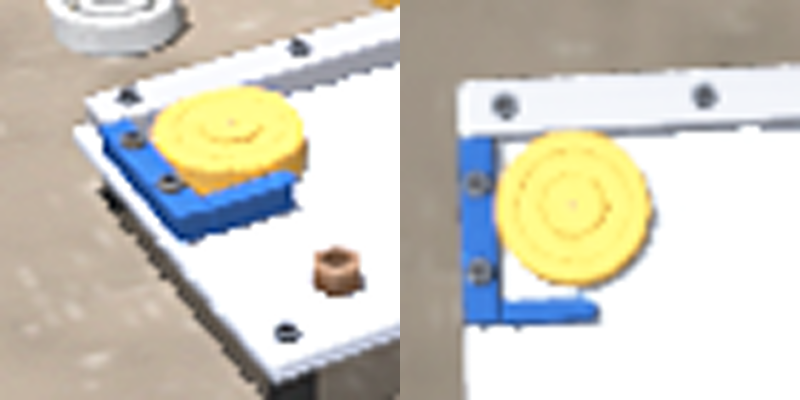

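Both views show the blank touching the rail (top) and the blue stop (left), measured at plate (40.5, 94.8) mm against a home of (39, 94). The nut hasn't moved and the hand is clear.

```bash
python3 -c "
from bench import r
print(r.job_done())"
```

```text
the job is handed in; nothing more can be done
None
```

The brass blank is home against both the steel rail and the blue end stop, pushed flat all the way (rail first, then along it), and the job is handed in at about 18.6 s with the hand clear; no verdict came back.

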